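# Set up the bench comparator with its setting master and a batch of finials

### The arm

A 6-joint arm with a two-finger parallel gripper is mounted at the origin on the work surface. World frame = base frame: x ahead of the robot, y to its left, z up, the work surface at z = 0. Lengths are in mm, angles in degrees, forces in N, time in s.
With the tool pointing down it reaches from about 325 to 925 mm from the base axis. Payload 3.1 kg.
Tool frame: the origin (TCP) lies at the very end of the fingers, on their centre line; the grasp point (between the pads) lies grasp_offset behind it (grasp_offset is the distance from the TCP to the grasp point, in mm); z points along the fingers, x is the direction in which the jaws open and shut, and the axes are right-handed (so a half turn about z gives the same grasp; the last joint's range is limited). The gripper opens to 85 mm and grips with 20 to 120 N. Pads are 22 mm wide; open, the fingers measure 114 mm over their backs; the gripper's body (76 mm by 85 mm) begins 54 mm behind the grasp point. The pads swing forward as they close: fully open they stand 13 mm farther back than shut.
Start: joints at [-74.209, 12.427, 92.441, -0, 75.132, -6.429], TCP at [236.367, -578.593, 231.3] pointing down, gripper open.
Joint ranges: [-157.48, 157.48], [-44.54, 120.13], [17.64, 146.25], [-64.5, 244.5], [7.68, 150.69], [-147.95, 147.95]. Speed limits (degrees/s): [159.86, 159.86, 180, 180, 180, 180].

### API

Orientations are given as [roll, pitch, yaw] about the fixed x, y, z axes, in that order (R = Rz(yaw) Ry(pitch) Rx(roll)).
In Python, from station import * gives the robot as it stands. Calls block until the motion is done:
- goto(position, orientation): joint-space move of the TCP to a pose.
- move_l(position, attitude=None, speed=150): straight line of the TCP; attitude=None keeps the orientation; speed is the mean speed in mm/s.
- move_j(angles): joint-space move.
- grip(opening, squeeze=None): finger opening in mm; squeeze is the grip in N (None keeps the last); returns when the fingers have stopped.
- wait(seconds).
- solve_ik(position, orientation): joint angles nearest the present ones, or None.
- get_obs(): the state.
- get_image(name): name is "side" or "top"; returns the picture (480x640x3 uint8, red, green, blue); there is no depth.
- get_calibration(name): a dict with "fx", "fy", "cx", "cy" (pixels), "D" ([k1, k2, p1, p2, k3] as OpenCV has them; the pictures are not rectified), "R" (3x3) and "t" (3): a world point X has camera coordinates R X + t. Camera axes: x right, y down, z forward; pixel columns grow to the right and rows downward; lengths in mm; the calibration is good to about 2 mm. A picture is of the moment at which its call begins. get_calibration takes no time and is no camera call.
A pose or a line that the arm cannot do raises Unreachable and nothing moves.
- sign_off(): hands the job in, once; it reports no verdict.
Trained networks look in the newest picture that a camera, given by its name, has taken for a name from the list of things; names that differ only in an ending like _2 or _b are one class to them, and where a whole thing is asked for, a point or a joint stands for the part that bears it (a point fixed in the world has none). Each returns a list of dicts, best first, with "score" (0 to 1); they miss things now and then, are a little off and sometimes report something else, mostly with a low value. They report only what shows in the picture. A call takes as long as a camera call. They do not tell look-alikes from the thing itself.
- spot_in(name, camera): "extent" ([centre column, centre row, width, height] in pixels, round what is visible of it).
- regions_of(name, camera): "region" (480x640 bool, what is visible of it) and "extent" ([centre column, centre row, width, height] in pixels, round what is visible of it).
The state is a dict: "t": time; "joint_pos": joint angles; "qvel": joint speeds; "effort": joint torques, N m; "tcp_pos": TCP position; "ee_rot": TCP orientation; "wrist_force": force on the tool from outside, world axes, zero at the start; "moment": the same for the moment, N m; "grip_width": finger opening in mm.
Only numpy, scipy, OpenCV 4.12 (cv2) and the standard library are available. Lean on these libraries where they do the work, as an engineer would, in place of code of your own. Each camera call takes 0.05 s, during which the arm holds its last target. There are 200 camera calls.

### The job

Get the bench comparator ready for checking a batch: with its sliding plate still drawn out clear of the dial gauge, stand the steel setting master (on the plate's scribed line) and every brass finial that is lying about upright on the plate, let go and see that they all stay standing. Then push the plate in by its handle, gently, with everything still standing on it, until the marked spot on top of the master is right under the gauge tip. Keep the robot off the dial gauge and leave the other things on the bench where they are.

Things in the scene. Friction and masses are not known exactly. Their poses are not given: they have to be found in the camera images.
- master: Steel setting master, 134 mm tall. Square foot 36 x 36 x 10 mm, round stem 16 mm across from 10 to 106 mm above the foot's underside, flat-topped head 36 mm across from 106 to 134 mm. About 0.2 kg, centre of mass 70 mm up. Origin: centre of the foot's underside; z from foot to head. Starts lying on the bench, axis level 18 mm up, roughly along y. Always present.
- master_spot (a point): The marked spot: black dot in the centre of the master's flat top, 134 mm along its z axis from its origin.
- finial0: Brass ball finial, 130 mm tall, one of 2 or 3 alike (None: absent). Square foot 36 x 36 x 10 mm, flare above it to 22 mm, round stem 16 mm across to 88 mm, collar 26 mm across to 96 mm, ball head 36 mm across centred at 112 mm above the foot's underside. About 0.17 kg, centre of mass 65 mm up. Origin: centre of the foot's underside; z from foot to head. Starts lying like the master.
- finial1: Brass ball finial, 130 mm tall, one of 2 or 3 alike (None: absent). Square foot 36 x 36 x 10 mm, flare above it to 22 mm, round stem 16 mm across to 88 mm, collar 26 mm across to 96 mm, ball head 36 mm across centred at 112 mm above the foot's underside. About 0.17 kg, centre of mass 65 mm up. Origin: centre of the foot's underside; z from foot to head. Starts lying like the master.
- finial2: Brass ball finial, 130 mm tall, one of 2 or 3 alike (None: absent). Square foot 36 x 36 x 10 mm, flare above it to 22 mm, round stem 16 mm across to 88 mm, collar 26 mm across to 96 mm, ball head 36 mm across centred at 112 mm above the foot's underside. About 0.17 kg, centre of mass 65 mm up. Origin: centre of the foot's underside; z from foot to head. Starts lying like the master.
- sled (a joint): How far the comparator's sliding plate has been pushed in, m: 0 (fully out, clear of the probe) to 0.26. Pushed in, it travels along the -y direction of sled_mid. Friction about 2.5 N; it stays where it is left.
- sled_mid (a point): Centre of the top face of the comparator's level sliding plate, 24 mm above the bench: aluminium, 120 mm (x) by 250 mm (y, the line of travel), 10 mm thick, with a scribed line along y at x = 0 that passes exactly below the probe tip. z up. It rides on a fixed dark slideway 100 mm wide, 530 mm long, 14 mm high (135 mm of it to -y of the probe tip), up to 0.12 rad askew.
- sled_handle (a point): Top centre of the plate's handle: an upright black post 24 mm (x) by 16 mm (y), standing 48 mm above the plate's top level on a 40 mm wide tongue at the robot's side, 95 mm from the scribed line. Axes as sled_mid; moves with the plate.
- probe_tip (a point): Lowest point of the dial gauge's fixed tip, 142 mm above the plate's top, so 8 mm above a standing master. The dial (56 mm across, 24 mm thick, centred 70 mm above the tip) hangs on an arm from a column 145 mm beyond the line, away from the robot. Axes as sled_mid. What stands at y = c (m) on the plate comes below the tip when joint sled reads 0.26 + c.
- probe: The dial gauge with its arm (fixed); origin at its tip. Delicate: keep the robot off it.
- bench_block: Bystander: steel block 60 x 60 x 18 (mm). To be left alone.
- loupe: Bystander: black eyeglass, a cylinder 28 across, 24 tall (mm). To be left alone.
- hammer: Bystander: small hammer, 200 long, lying (mm). To be left alone.
- compound_bar: Bystander: reddish-brown polishing bar 50 x 30 x 18 (mm). To be left alone.
- pearl_dish: Bystander: small white dish 70 across, 20 high (mm). To be left alone.
- calliper: Bystander: calliper lying flat, 150 long (mm). To be left alone.
- screwdriver: Bystander: small screwdriver with a red handle, 160 long, lying (mm). To be left alone.
Not all that is in view belongs to the job. Leave any orange or turquoise look-alike of the finial2 alone.

How it is judged (in metres and radians):
On the way, in this order (a step that is already met when the one before it is completed fails the run):
1. with the plate drawn out (pushed in by less than 60 mm), the master and all finials present stand upright on it, released and still, for 1 s (angle between each of master, finial0, finial1, finial2's own z axis and vertical below 0.06 rad and linear speed of each of master, finial0, finial1, finial2 below 0.02 m/s and angular speed of each of master, finial0, finial1, finial2 below 0.15 rad/s and contact force between each of master, finial0, finial1, finial2 and the fingers below 0.1 N and x of master in the frame of sled_mid between -0.056 and 0.056 m and y of master in the frame of sled_mid between -0.12 and 0.12 m and z of master in the frame of sled_mid between -0.005 and 0.005 m and x of finial0 in the frame of sled_mid between -0.056 and 0.056 m and y of finial0 in the frame of sled_mid between -0.12 and 0.12 m and z of finial0 in the frame of sled_mid between -0.005 and 0.005 m and x of finial1 in the frame of sled_mid between -0.056 and 0.056 m and y of finial1 in the frame of sled_mid between -0.12 and 0.12 m and z of finial1 in the frame of sled_mid between -0.005 and 0.005 m and x of finial2 in the frame of sled_mid between -0.056 and 0.056 m and y of finial2 in the frame of sled_mid between -0.12 and 0.12 m and z of finial2 in the frame of sled_mid between -0.005 and 0.005 m and value of joint sled below 0.06 m), for 1 s.
2. the plate is pushed in until the master, still upright on it, has its spot within 6 mm (horizontally) of the gauge tip (horizontal distance between master_spot and probe_tip below 0.006 m and angle between master's own z axis and vertical below 0.06 rad), for 0.2 s.
At the end, for the whole second after the job is handed in: The master's spot is within 6 mm horizontally of the gauge tip; the master and all finials present stand on the plate (foot centre within 56 mm across and 120 mm along of the plate's middle, underside within 5 mm of its top), tilted less than 0.06 rad, at rest and released; the plate is at rest (all of step 2 and linear speed of each of master, finial0, finial1, finial2 below 0.02 m/s and angular speed of each of master, finial0, finial1, finial2 below 0.15 rad/s and contact force between each of master, finial0, finial1, finial2 and the fingers below 0.1 N and x of master in the frame of sled_mid between -0.056 and 0.056 m and y of master in the frame of sled_mid between -0.12 and 0.12 m and z of master in the frame of sled_mid between -0.005 and 0.005 m and angle between each of finial0, finial1, finial2's own z axis and vertical below 0.06 rad and x of finial0 in the frame of sled_mid between -0.056 and 0.056 m and y of finial0 in the frame of sled_mid between -0.12 and 0.12 m and z of finial0 in the frame of sled_mid between -0.005 and 0.005 m and x of finial1 in the frame of sled_mid between -0.056 and 0.056 m and y of finial1 in the frame of sled_mid between -0.12 and 0.12 m and z of finial1 in the frame of sled_mid between -0.005 and 0.005 m and x of finial2 in the frame of sled_mid between -0.056 and 0.056 m and y of finial2 in the frame of sled_mid between -0.12 and 0.12 m and z of finial2 in the frame of sled_mid between -0.005 and 0.005 m and velocity of joint sled between -0.01 and 0.01 m/s); the robot touches nothing.
It fails at once if the robot pushes on the dial gauge or its arm with more than 10 N (contact force between any of the arm, the fingers and probe above 10 N).
It fails at once if a bystander is moved more than 50 mm (distance of any of bench_block, loupe, hammer, compound_bar, pearl_dish, calliper, screwdriver from where it was at the start of the episode above 0.05 m).
Of finial0, finial1, finial2 only 2 to 3 are there at a start; the rules pass over those that are not, and their reading is None.
At some moment in a run one of master, finial0, finial1, finial2 may be knocked a few centimetres aside while the robot is not near it.
Once in a run the grip may slacken for a moment while it holds something.
It also fails if it takes over 210 s, if anything falls off the work surface, if the arm or the gripper's body presses on something with over 40 N, if the wrist force passes 120 N, or if a joint passes its speed limit or range.

## Working session

There is one attempt and no reset: what is moved stays moved. The work goes in short steps, each a Python script; the robot and the scene stay as the last script left them, time stands still between calls to the robot, and variables do not carry over. Pictures are saved under pics/ and viewed, on a budget of 14 in all, crops included, one or two more only if the job needs it, and the job is handed in when it is done.

```bash
ls; mkdir -p pics
python3 - <<'E'
from station import *
import cv2
for n in ("top","side"):
    im=get_image(n); cv2.imwrite(f"pics/{n}0.png",im[:,:,::-1])
    c=get_calibration(n); print(n,c)
    for k in ("master","finial0","sled_mid","sled_handle","probe"):
        for d in regions_of(k,n): print(k,round(d["score"],2),[round(v) for v in d["extent"]],d["region"].sum())
o=get_obs(); print({k:o[k] for k in ("t","tcp_pos","ee_rot","grip_width","wrist_force")})
try: print(grasp_offset)
except Exception as e: print(e)
E
```

```text
pics
top {'fx': 561.7145017930247, 'fy': 561.7145017930247, 'cx': 315.6915104320653, 'cy': 240.98587813712285, 'D': array([-0.10373365,  0.        ,  0.        ,  0.        ,  0.        ]), 'R': array([[-0.00568498, -0.99996559, -0.00604203],
       [-0.99427692,  0.00629703, -0.1066478 ],
       [ 0.10668217,  0.00540116, -0.9942785 ]]), 't': array([  92.08259272,  482.24374267, 1508.66949178])}
master 0.89 [417, 246, 52, 22] 425
finial0 0.88 [342, 254, 47, 19] 381
finial0 0.88 [120, 257, 27, 42] 450
finial0 0.76 [173, 301, 42, 35] 418
finial0 0.67 [233, 254, 48, 34] 433
finial0 0.67 [235, 334, 27, 50] 388
finial0 0.57 [476, 252, 46, 28] 388
finial0 0.57 [418, 249, 50, 18] 413
finial0 0.33 [179, 224, 23, 24] 477
sled_mid 0.59 [302, 191, 91, 62] 4082
sled_handle 0.81 [302, 190, 91, 60] 3998
sled_handle 0.4 [415, 247, 48, 18] 384
probe 0.76 [404, 137, 26, 58] 767
side {'fx': 496.21763500648973, 'fy': 496.21763500648973, 'cx': 312.811825615836, 'cy': 242.80769817436288, 'D': array([-0.06073795,  0.        ,  0.        ,  0.        ,  0.        ]), 'R': array([[-0.84453085, -0.53549036,
[... 203 characters left out ...]
405
finial0 0.93 [275, 415, 74, 41] 1043
finial0 0.83 [164, 450, 80, 36] 1275
finial0 0.82 [399, 223, 34, 25] 314
finial0 0.71 [365, 376, 57, 52] 808
finial0 0.7 [372, 242, 30, 29] 328
finial0 0.65 [274, 345, 27, 53] 687
finial0 0.61 [343, 278, 41, 32] 511
sled_mid 0.65 [255, 278, 92, 57] 3071
sled_mid 0.41 [290, 166, 54, 28] 625
sled_handle 0.61 [254, 276, 92, 56] 2982
probe 0.62 [195, 368, 38, 25] 639
probe 0.6 [288, 169, 51, 31] 685
{'t': 0.6, 'tcp_pos': array([ 236.33978339, -578.61443772,  231.33581517]), 'ee_rot': array([ 1.79999334e+02, -1.68674579e-03, -6.77828580e+01]), 'grip_width': 85.42092206364383, 'wrist_force': array([ 0.69152399, -0.2702601 , -0.32777557])}
18.700000000000003
```

View pics/top0.png

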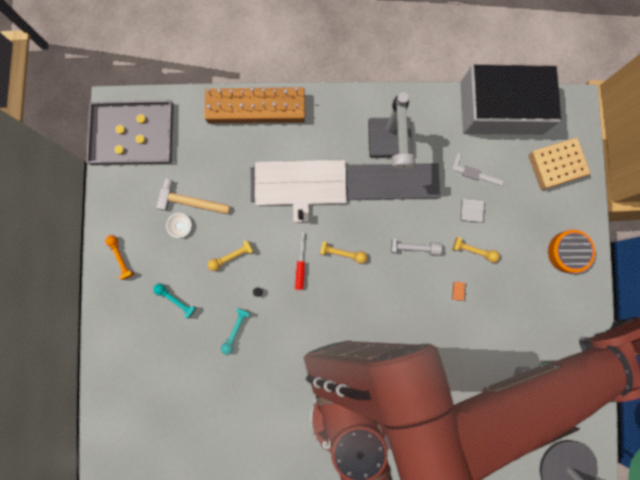

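View pics/side0.png

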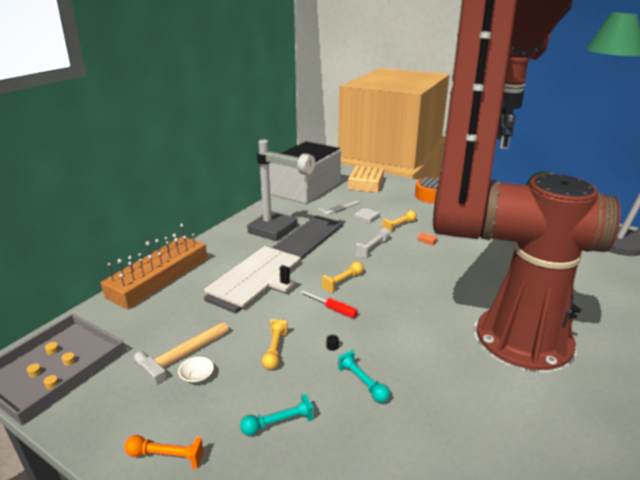

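The top view shows brass finials at about (232,256), (345,253) and (477,250). The master is at (417,247) with its foot to the left, the plate at (300,183) with its handle at (301,213), and the gauge at (403,140). The orange and turquoise pieces are look-alikes. The side view agrees.

```bash
cat > h.py <<'E'
from station import *
import numpy as np, cv2
from scipy.spatial.transform import Rotation as Rt
def cal(n):
    c=get_calibration(n); K=np.array([[c["fx"],0,c["cx"]],[0,c["fy"],c["cy"]],[0,0,1.]])
    return K,np.array(c["D"]),np.array(c["R"]),np.array(c["t"])
def p2w(n,uv,z):
    K,D,R,t=cal(n)
    u=cv2.undistortPoints(np.float64(uv).reshape(-1,1,2),K,D)[:,0]
    d=np.c_[u,np.ones(len(u))]@R; o=-R.T@t
    return (o+d*((z-o[2])/d[:,2])[:,None])
def w2p(n,X):
    K,D,R,t=cal(n); return cv2.projectPoints(np.float64(X).reshape(-1,1,3),cv2.Rodrigues(R)[0],t,K,D)[0][:,0]
def warp(n,im,z,x0,x1,y0,y1,s):   # picture of plane z; up=+x, left=+y, s px/mm
    X,Y=np.meshgrid(np.arange(x1,x0,-1/s),np.arange(y1,y0,-1/s),indexing="ij")
    p=w2p(n,np.c_[X.ravel(),Y.ravel(),np.full(X.size,z)]).reshape(*X.shape,2).astype(np.float32)
    return cv2.remap(im,p[...,0],p[...,1],cv2.INTER_CUBIC)
def lying(mask,z=18,n="top"):
    v,u=np.nonzero(mask); P=p2w(n,np.c_[u,v],z)[:,:2]; c=P.mean(0)
    a=np.linalg.svd(P-c,full_matrices=False)[2][0]; s=(P-c)@a
    q=(P-c)@np.r_[-a[1],a[0]]
    m=c+a*(s.min()+s.max())/2
    return m,a,np.ptp(s)
E
python3 - <<'E'
from h import *
im=get_image("top")
for k in ("master","finial0"):
    for d in regions_of(k,"top"):
        u,v=d["extent"][:2]
        if min(abs(u-x) for x in (417,342,233,476))<8:
            m,a,L=lying(d["region"]); print(k,round(u),m.round(1),a.round(3),L.round(1))
w=warp("top",im,24,500,700,-310,210,1.5)
cv2.imwrite("pics/plate.png",w[:,:,::-1])
E
```

```text
master 417 [ 466.5 -186.4] [-0.087 -0.996] 139.8
finial0 476 [ 455.8 -353.2] [0.315 0.949] 132.4
finial0 345 [450.8  11.7] [0.256 0.967] 127.6
finial0 232 [443.1 328.1] [-0.458  0.889] 129.1
finial0 235 [238.3 312.1] [-0.925  0.381] 128.8
```

View pics/plate.png

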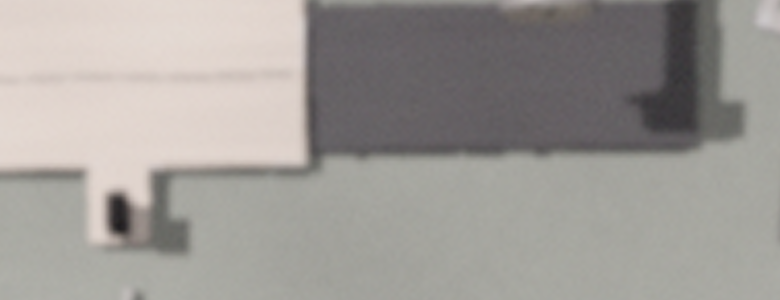

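The plate's right edge is at column 309 of the warp, the scribed line at row ~76, and the handle at (118,214), with its angle about 0.02 rad. I'll fit the plate outline numerically.

```bash
cat >> h.py <<'E'
def plate_fit(im,yc=130,full=True):
    """pose (origin xy, angle) of plate from the top picture; yc rough centre y"""
    s=2; x0,x1,y0,y1=530,730,yc-170,yc+170
    w=warp("top",im,24,x0,x1,y0,y1,s).astype(float); g=w.min(2)
    m=(g>165).astype(np.uint8); n,l,st,_=cv2.connectedComponentsWithStats(m); m=(l==1+st[1:,4].argmax())
    X=lambda r:x1-r/s
    Y=lambda c:y1-c/s
    cols=np.nonzero(m.sum(0)>80*s)[0]; rows=np.nonzero(m.sum(1)>150*s)[0]
    top=np.array([(X(np.nonzero(m[:,c])[0].min()),Y(c)) for c in cols[20:-20]])
    right=np.array([(X(r),Y(np.nonzero(m[r])[0].max())) for r in rows[20:-20]])
    left=np.array([(X(r),Y(np.nonzero(m[r])[0].min())) for r in rows[20:-20]])
    bot=np.array([(X(np.nonzero(m[:,c])[0].max()),Y(c)) for c in cols[20:-20]])
    md=np.median(bot[:,0]); bot=bot[abs(bot[:,0]-md)<8]
    pt=np.polyfit(top[:,1],top[:,0],1); pb=np.polyfit(bot[:,1],bot[:,0],1)
    yl,yr=np.median(left[:,1]),np.median(right[:,1])
    # dark scribed line within the middle
    ln=[]
    for c in cols[20:-20]:
        xm=(np.polyval(pt,Y(c))+np.polyval(pb,Y(c)))/2; r0=int((x1-xm)*s); seg=g[r0-24:r0+24,c]
        ln.append((Y(c),X(r0-24+seg.argmin())))
    ln=np.array(ln); p=np.polyfit(ln[:,0],ln[:,1],1)
    for _ in range(8):
        e=abs(np.polyval(p,ln[:,0])-ln[:,1]); p=np.polyfit(*ln[e<=max(np.median(e)*1.5,.6)].T,1)
    return dict(top=pt,bot=pb,line=p,yl=yl,yr=yr,img=w)
E
python3 - <<'E'
from h import *
im=get_image("top"); r=plate_fit(im)
for k in ("top","bot","line"): print(k,r[k][0].round(4),np.polyval(r[k],130).round(1))
print(r["yl"],r["yr"])
# handle via network is coarse: dark blob at z=72
w=warp("top",im,72,520,590,90,180,4); g=w.max(2); m=g<60; v,u=np.nonzero(m); print("handle",590-np.median(v)/4,180-np.median(u)/4,m.sum()/16, 590-np.array([v.min(),v.max()])/4,180-np.array([u.min(),u.max()])/4)
c=np.array([np.polyval(r["line"],(r["yl"]+r["yr"])/2),(r["yl"]+r["yr"])/2]); a=-r["line"][0]
ey=np.r_[-np.sin(a),np.cos(a)]; ex=np.r_[np.cos(a),np.sin(a)]
print("mid",c,"handle pred",c-95*ex,"tip",c-260*ey, w2p("top",np.r_[c-260*ey,166]),w2p("side",np.r_[c-260*ey,166]))
o=cv2.resize(im[140:270,180:520],None,fx=2.3,fy=2.3,interpolation=cv2.INTER_CUBIC)[:,:,::-1].copy()
for X in ([*(c-95*ex),72],[*c,24],[*(c-125*ey+60*ex),24],[*(c-125*ey-60*ex),24],[*(c+125*ey+60*ex),24],[*(c+125*ey-60*ex),24],[*(c-260*ey),166]):
    q=(w2p("top",X)[0]-[180,140])*2.3; cv2.circle(o,tuple(int(i) for i in q),3,(0,0,255),1)
cv2.imwrite("pics/fit.png",o)
E
```

```text
top 0.0098 718.0
bot -0.0208 588.7
line -0.0152 648.9
257.5 8.0
handle 548.5 129.0 144.625 [559.25 539.25] [133.   124.75]
mid [648.80884625 132.75      ] handle pred [553.81976429 131.30975452] tip [ 652.75057071 -127.22011907] [[400.66546191 167.61798839]] [[306.66108427 186.56759325]]
```

View pics/fit.png

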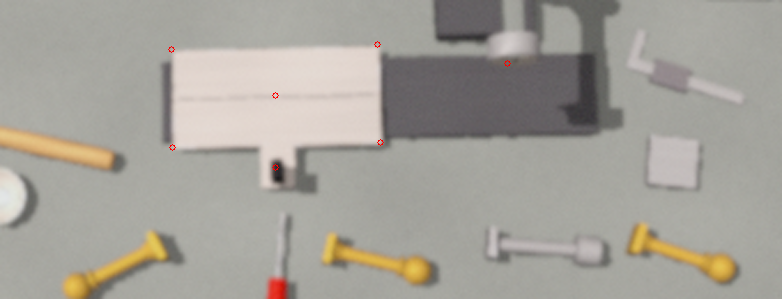

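The fit lands on the plate: the line runs through about (275,97) in the crop, and the corners agree within ~1 mm. Next I pick one finial and place it.

```bash
cat >> h.py <<'E'
PH=np.radians(25); D=12.0
MID=np.array([648.2,132.6]); A=0.018
EX=np.r_[np.cos(A),np.sin(A)]; EY=np.r_[-np.sin(A),np.cos(A)]
Z=np.r_[0,0,1.]
def rpy(M): return Rt.from_matrix(M).as_euler("xyz",degrees=True)
def Rpick(h,s):
    h=np.r_[h,0]/np.linalg.norm(h); p=-Z*np.cos(PH)-h*np.sin(PH); j=s*np.cross(Z,h); return np.c_[j,np.cross(p,j),p]
def Rplace(s,yaw=A):
    f=np.r_[np.cos(yaw),np.sin(yaw),0]; p=f*np.cos(PH)-Z*np.sin(PH); j=s*np.cross(Z,f); return np.c_[j,np.cross(p,j),p]
def fz(): return get_obs()["wrist_force"].copy()
def L(p,speed=150,R=None): move_l(list(map(float,p)),None if R is None else list(rpy(R)),speed=speed)
def G(p,R): goto(list(map(float,p)),list(rpy(R)))
def pick(m,h,s,width=60):
    R=Rpick(h,s); tcp=np.r_[m,18]+R[:,2]*D
    grip(width); G(tcp+[0,0,120],R); L(tcp+[0,0,40],200); L(tcp,80)
    grip(5,45); w=get_obs()["grip_width"]; print("closed",w)
    if w<12: raise SystemExit("missed")
    L(tcp+[0,0,230],150); print("lifted",get_obs()["grip_width"])
def place(q,s,hgt,lead=8,yaw=A):
    R=Rplace(s,yaw); xy=MID+q[0]*EX+q[1]*EY; g=np.r_[xy,24+hgt]; tcp=g+R[:,2]*D
    back=np.r_[-150*EX,150]
    G(tcp+back,R); print("pre",get_obs()["grip_width"],get_obs()["t"])
    L(tcp+[0,0,150],150); L(tcp+[0,0,lead],100); wait(.3)
    f0=fz(); z=lead
    while z>-8:
        z-=1; L(tcp+[0,0,z],20); df=fz()-f0
        if df[2]>3: break
    print("contact dz",z,df.round(1))
def release(s,yaw=A):
    grip(48); R=Rplace(s,yaw); p=get_obs()["tcp_pos"]
    L(p-R[:,2]*50,60); L(p-R[:,2]*140+[0,0,40],150); print("t",get_obs()["t"])
def ok(m,h,q,hgt):
    for s in (1,-1):
        R=Rpick(h,s); a=np.r_[m,18]+R[:,2]*D; r=Rplace(s); b=np.r_[MID+q[0]*EX+q[1]*EY,24+hgt]+r[:,2]*D
        print(s,*[None if (v:=solve_ik(list(p),list(rpy(M)))) is None else np.round(v) for p,M in ((a,R),(a+[0,0,230],R),(b+np.r_[-150*EX,150],r),(b+[0,0,150],r),(b,r))],sep="\n ")
E
python3 - <<'E'
from h import *
ok(np.r_[450.8,11.7],np.r_[-.256,-.967],(8,-30),65)
ok(np.r_[443.1,328.1],np.r_[-.458,.889],(8,100),65)
ok(np.r_[455.8,-353.2],np.r_[-.315,-.949],(8,35),65)
ok(np.r_[466.5,-186.4],np.r_[-.087,-.996],(0,-95),65)
E
```

```text
1
 [-24.  13. 125.  32.  51. -32.]
 [-24. -11. 119.  25.  78. -16.]
 None
 [  4.  -1. 128. 193.  12.  79.]
 [  4.  20. 128. 185.  34.  87.]
-1
 None
 None
 None
 [   4.   -1.  128.  193.   12. -101.]
 [  4.  20. 128. 185.  34. -93.]
1
 None
 None
 None
 [ 21.   5. 122. 241.  21.  39.]
 [ 21.  24. 122. 214.  34.  70.]
-1
 [ 42.  27. 105. -29.  58.  32.]
 [ 42.   9.  99. -25.  80.  21.]
 None
 [  21.    5.  122.  241.   21. -141.]
 [  21.   24.  122.  214.   34. -110.]
1
 [-55.  31.  99.  22.  68. -48.]
 [-55.  14.  93.  20.  89. -40.]
 None
 [ 13.   1. 126. 224.  16.  53.]
 [ 13.  22. 126. 200.  34.  78.]
-1
 [-55.  31.  99.  22.  68. 132.]
 [-55.  14.  93.  20.  89. 140.]
 None
 [  13.    1.  126.  224.   16. -127.]
 [  13.   22.  126.  200.   34. -102.]
1
 [-41.  24. 110.  22.  64. -49.]
 [-41.   5. 104.  20.  87. -40.]
 None
 [ -6.  -4. 131. 153.  13. 113.]
 [ -6.  19. 130. 169.  35.  96.]
-1
 [-41.  24. 110.  22.  64. 131.]
 [-41.   5. 104.  20.  87. 140.]
 None
 [ -6.  -4. 131. 153.  13. -67.]
 [ -6.  19. 130. 169.  35. -84.]
```

Run:
```python
from h import *
def ik(p,R): 
    v=solve_ik(list(p),list(rpy(R))); return "None" if v is None else str(np.round(v).astype(int))
for q in ((0,-95),(8,-30),(8,35),(8,100)):
  for yd in (-90,-70,-50):
    for s in (1,-1):
      y=A+np.radians(yd); r=Rplace(s,y); b=np.r_[MID+q[0]*EX+q[1]*EY,89]+r[:,2]*D
      print(q,yd,s,ik(b,r),ik(b+[0,0,150],r),ik(b+[-100,0,150],r),ik(b-r[:,2]*140+[0,0,40],r))
```

```text
(0, -95) -90 1 [ 19  45  85 -59  87  43] [ 19  33  85 -59  93  33] [ 23  23  99 -58  93  38] [ 29  43  76 -55 100  38]
(0, -95) -90 -1 [  19   45   85  -59   87 -137] [  19   33   85  -59   93 -147] [  23   23   99  -58   93 -142] [  29   43   76  -55  100 -142]
(0, -95) -70 1 None None None [ 32  30  95 -63  84  37]
(0, -95) -70 -1 None None None [  32   30   95  -63   84 -143]
(0, -95) -50 1 None None None None
(0, -95) -50 -1 None None None None
(8, -30) -90 1 [ 24  48  79 -57  92  43] [ 24  36  79 -57  98  33] [ 28  27  93 -55  98  39] [ 32  47  68 -53 104  37]
(8, -30) -90 -1 [  24   48   79  -57   92 -137] [  24   36   79  -57   98 -147] [  28   27   93  -55   98 -141] [  32   47   68  -53  104 -143]
(8, -30) -70 1 None None [ 30  19 105 -64  83  34] [ 36  35  88 -61  88  36]
(8, -30) -70 -1 None None [  30   19  105  -64   83 -146] [  36   35   88  -61   88 -144]
(8, -30) -50 1 None None None None
(8, -30) -50 -1 None None None None
(8, 35) -90 1 [ 28  51  73 -54  96  43] [ 28  40  74 -55 102  34] [ 32  31  87 -52 102  40] [ 36  52  60 -52 109  36]
(8, 35) -90 -1 [  28   51   
[... 239 characters left out ...]
 36   23   99  -61   88 -145] [  41   39   81  -59   93 -145]
(8, 35) -50 1 None None None None
(8, 35) -50 -1 None None None None
(8, 100) -90 1 [ 33  55  67 -52 101  42] [ 33  44  67 -54 107  34] [ 37  36  81 -50 107  40] [ 40  58  50 -51 114  35]
(8, 100) -90 -1 [  33   55   67  -52  101 -138] [  33   44   67  -54  107 -146] [  37   36   81  -50  107 -140] [  40   58   50  -51  114 -145]
(8, 100) -70 1 [ 35  47  81 -62  85  40] [ 35  35  81 -61  91  30] [ 40  28  93 -59  93  35] [ 44  44  73 -57  97  34]
(8, 100) -70 -1 [  35   47   81  -62   85 -140] None [  40   28   93  -59   93 -145] [  44   44   73  -57   97 -146]
(8, 100) -50 1 None None None None
(8, 100) -50 -1 None None None None
```

Placing with the tool pointing along the plate's −y, from the −y end upward, is well inside the reach. Master first.

```bash
sed -i 's/yaw=A)/yaw=A-np.pi\/2)/; s/back=np.r_\[-150\*EX,150\]/back=np.r_[-170*EX,150]/' h.py
python3 - <<'E'
from h import *
pick(np.r_[466.5,-186.4],np.r_[-.087,-.996],1)
place((0,-95),1,67)
cv2.imwrite("pics/m1.png",get_image("side")[120:360,160:480,::-1].repeat(2,0).repeat(2,1))
E
```

```text
closed 14.39834825997344
lifted 14.382137451774645
pre 14.39605794490914 7.5083
contact dz 1 [-1.2  2.   5. ]
```

View pics/m1.png

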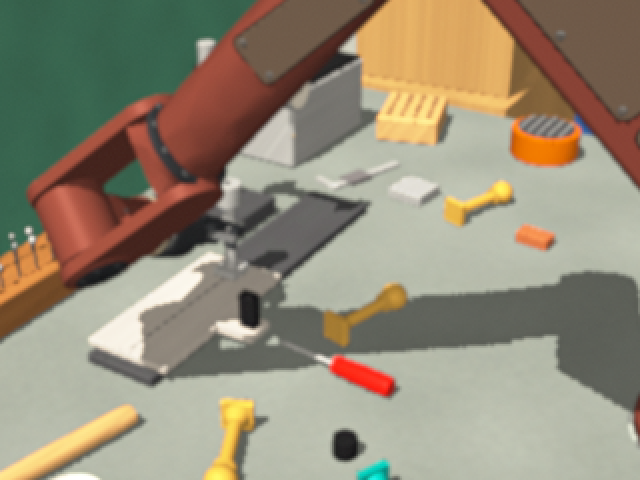

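The master is held over the plate, foot at about (232,268), with contact at the expected height. I'll release it and check.

Run:
```python
from h import *
release(1)
p=get_obs()["tcp_pos"]; L(p+[-200,0,60],250)
im=get_image("side"); t=get_image("top")
o=np.hstack([cv2.resize(im[150:300,200:350],(400,400)),cv2.resize(t[140:270,240:370],(400,400),interpolation=cv2.INTER_CUBIC)])
cv2.imwrite("pics/m2.png",o[:,:,::-1])
for n in ("side","top"):
  for d in regions_of("master",n): print(n,d["score"],np.round(d["extent"]))
h=MID-95*EY
print(w2p("top",np.r_[h,158]),w2p("top",np.r_[h,24]),w2p("side",np.r_[h,158]),w2p("side",np.r_[h,24]))
```

```text
t 14.7667
side 0.75 [277. 245.  16.  25.]
side 0.27 [252. 277.  97.  61.]
top 0.73 [336. 179.  18.  28.]
[[335.3477585  169.74546821]] [[333.96418921 180.9767778 ]] [[272.94366592 210.68059143]] [[275.07191514 255.22771242]]
```

View pics/m2.png

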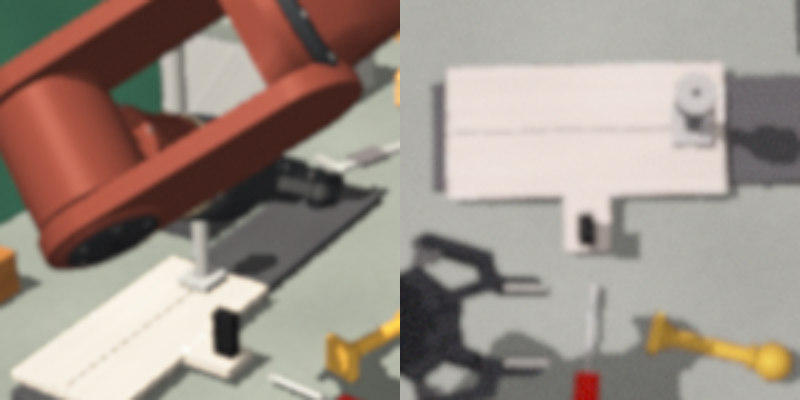

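The master stands on the line: its spot is at top pixel about (336.2,170.2) and its foot sits on the line. Finials next, with a quick measurement of the spot at each step.

```bash
cat >> h.py <<'E'
def pf(X): d=np.asarray(X)[:2]-MID; return np.r_[d@EX,d@EY]
def spot(im,guess=None):
    """dark dot on the bright head top, sub-pixel, given px guess"""
    u,v=np.round(guess).astype(int); s=8; r=9
    c=cv2.resize(im[v-r:v+r+1,u-r:u+r+1],None,fx=s,fy=s,interpolation=cv2.INTER_CUBIC).astype(float).mean(2)
    c=cv2.GaussianBlur(c,(0,0),5); k=36; sub=c[k:-k,k:-k]; i=np.unravel_index(sub.argmin(),sub.shape)
    return np.r_[u-r+(i[1]+k+.5)/s-.5, v-r+(i[0]+k+.5)/s-.5]
def fin(n="top",clear=()):
    im=get_image(n); out=[]
    for d in regions_of("finial0",n): out.append((round(d["score"],2),np.round(d["extent"]).astype(int),d["region"]))
    return im,out
E
python3 - <<'E'
from h import *
im=get_image("top"); s=spot(im,(336.2,170.2)); print(s,pf(p2w("top",s,158)[0]))
_,f=fin()
for sc,e,r in f:
    m,a,l=lying(r); print(sc,e,m.round(1),a.round(3),l.round())
m,h=np.r_[450.8,11.7],np.r_[-.256,-.967]
for sc,e,r in f:
    if abs(e[0]-345)<5: m,a,_=lying(r); h=-a if a[1]>0 else a; break
print(m,h)
pick(m,h,1); place((8,-30),1,65); release(1)
L(get_obs()["tcp_pos"]+[-200,0,60],250)
E
```

```text
[335.8125 169.5625] [  0.44580716 -96.19112339]
0.91 [121 257  28  42] [444.1 639.4] [-0.9   -0.435] 132.0
0.86 [476 251  48  27] [ 456.5 -351. ] [0.309 0.951] 135.0
0.69 [342 254  44  20] [451.5  14.3] [0.264 0.965] 125.0
0.68 [243 319   9  22] [276.3 296.2] [-0.966  0.258] 50.0
0.45 [218 265  16  15] [421.3 366.2] [ 0.09  -0.996] 40.0
[451.50032611  14.33095231] [-0.26372618 -0.96459759]
closed 14.391549477451159
lifted 14.583896661604392
pre 14.134731378502277 22.175
contact dz -3 [-1.   1.2  4.6]
t 30.3833
```

Run:
```python
from h import *
im=get_image("side"); t=get_image("top")
o=np.hstack([cv2.resize(im[150:300,200:350],(400,400)),cv2.resize(t[140:270,240:370],(400,400),interpolation=cv2.INTER_CUBIC)])
cv2.imwrite("pics/f1.png",o[:,:,::-1])
pick(np.r_[456,-352],np.r_[-.312,-.95],1)
L(get_obs()["tcp_pos"]+[-90,60,0],200)
place((8,35),1,65); release(1)
L(get_obs()["tcp_pos"]+[-200,0,60],250)
_,f=fin()
for sc,e,r in f:
    m,a,l=lying(r); print(sc,e,m.round(1),a.round(3),l.round())
im=get_image("side"); t=get_image("top")
o=np.hstack([cv2.resize(im[150:300,200:350],(400,400)),cv2.resize(t[140:270,240:370],(400,400),interpolation=cv2.INTER_CUBIC)])
cv2.imwrite("pics/f2.png",o[:,:,::-1])
```

```text
closed 14.50887238977202
lifted 13.940742566577551
pre 14.546325723725236 39.6833
contact dz -4 [-1.2  0.5  7.5]
t 48.1333
0.61 [237 332  30  53] [237.  312.3] [-0.926  0.378] 134.0
0.6 [287 176  17  26] [669.8 169.9] [-0.961 -0.275] 66.0
0.58 [234 255  46  31] [442.4 323.2] [-0.546  0.838] 128.0
0.57 [310 173  12  23] [672.7 103.4] [-0.998 -0.056] 61.0
0.49 [179 302  26  33] [324.3 472.4] [-0.63  -0.777] 117.0
```

View pics/f2.png

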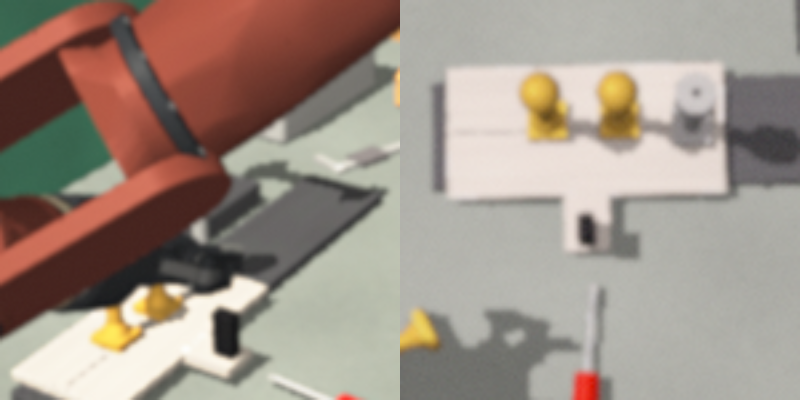

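Both finials stand beside the master, with balls at (540,92) and (617,90) in the crop. The last one is the left finial, whose head points to +y.

Run:
```python
from h import *
R=Rplace(-1); b=np.r_[MID+8*EX+100*EY,89]+R[:,2]*D
for d in (np.r_[-170*EX,150],np.r_[-100*EX,150],[0,0,150],[0,0,0],-R[:,2]*50,-R[:,2]*140+[0,0,40]): print(solve_ik(list(b+d),list(rpy(R))))
pick(np.r_[442.7,326],np.r_[-.48,.877],-1)
print(solve_ik(list(b+np.r_[-170*EX,150]),list(rpy(R))))
```

```text
[  40.0552771    30.12158756   88.9822596   -47.42771381  107.04019718
 -135.23173834]
[  36.63655683   35.51148027   80.74026178  -50.26987841  106.63638601
 -139.55649327]
[  32.55472316   44.21452051   66.82640013  -53.84141542  106.88971886
 -146.24846233]
[  32.55472316   54.86295614   66.58729581  -51.80789385  100.58782433
 -137.71396735]
[  35.18542406   56.22321811   61.4436548   -50.85167708  104.73852061
 -139.27485938]
[  39.51458472   57.5479492    49.97856324  -51.08101865  114.23819532
 -144.94636133]
closed 13.933576497575304
lifted 14.257024303888413
[  40.0552771    30.12158756   88.9822596   -47.42771381  107.04019718
 -135.23173834]
```

Run:
```python
from h import *
try:
    place((8,100),-1,65); release(-1)
    G([430,250,330],Rpick(np.r_[-.48,.877],-1))
except Exception as e: print("ERR",repr(e),get_obs()["tcp_pos"],get_obs()["grip_width"])
im=get_image("side"); t=get_image("top"); print(get_obs()["t"])
o=np.hstack([cv2.resize(im[150:300,200:350],(400,400)),cv2.resize(t[140:270,240:370],(400,400),interpolation=cv2.INTER_CUBIC)])
cv2.imwrite("pics/f3.png",o[:,:,::-1])
```

```text
pre 14.206435939412339 56.0
contact dz -4 [0.1 1.  5.1]
t 64.45
66.8583
```

View pics/f3.png

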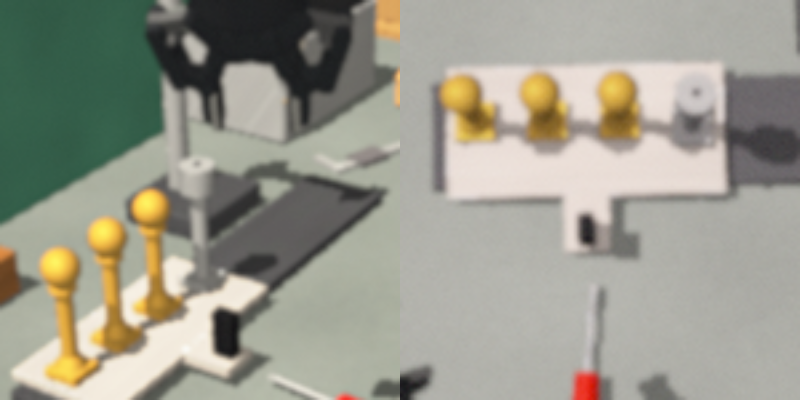

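All four stand: balls at (461,95), (540,93) and (617,91), master spot at (696,93) in the top crop. Next, cage the handle and push gently, stopping short to check.

```bash
cat > push.py <<'E'
from h import *
ey,ex=np.r_[EY,0],np.r_[EX,0]
for s in (1,-1):
    R=np.c_[s*ey,np.cross(-Z,s*ey),-Z]; H=np.r_[MID-96*EX,41]; E_=H-165*ey
    if all(solve_ik(list(p),list(rpy(R))) is not None for p in (H,H+[0,0,120],E_,E_+[0,0,120])): break
else: raise SystemExit("no ik")
print("s",s)
E
python3 - <<'E'
from push import *
wait(1.0); grip(36)
G(H+[0,0,150]-60*ex,R); L(H+[0,0,60],150)
t=get_image("top"); sp=spot(t,(335.8,169.6)); print("spot",pf(p2w("top",sp,158)[0]))
f0=fz(); L(H,50); print((fz()-f0).round(1)); grip(24); print((fz()-f0).round(1),get_obs()["grip_width"])
for d in (4,8,12): L(H-d*ey,8); print(d,(fz()-f0).round(1))
im=get_image("side"); cv2.imwrite("pics/p1.png",cv2.resize(im[120:330,160:400],(685,600))[:,:,::-1])
E
```

```text
s 1
spot [  0.43815682 -96.50788268]
[ 0.3 -0.9 -0.1]
[ 0.9  0.1 -1.1] 24.13497636647447
4 [ 0.5  2.5 -1.1]
8 [ 0.3  1.9 -0.4]
12 [-0.3  1.5 -0.2]
```

View pics/p1.png

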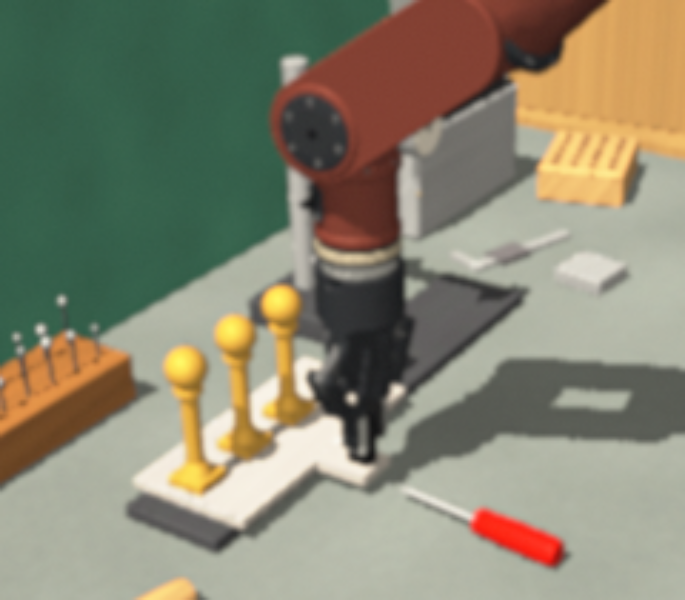

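The handle sits between the fingers and everything is standing; the push force is a steady ~2 N. I'll push on to ~15 mm short of the tip and measure.

Run:
```python
from push import *
L(H-150*ey,35); wait(.3); print(fz().round(1),get_obs()["t"])
L(H-148*ey,10)   # ease off
t=get_image("top"); im=get_image("side")
for d in regions_of("master","top"): print(d["score"],np.round(d["extent"]))
g=MID-245*EY; print("pred spot px",w2p("top",np.r_[g,158]),w2p("side",np.r_[g,158]),"tip",w2p("side",np.r_[MID-260*EY,166]))
o=np.hstack([cv2.resize(im[130:250,250:370],(400,400),interpolation=cv2.INTER_CUBIC),cv2.resize(t[110:240,310:440],(400,400),interpolation=cv2.INTER_CUBIC)])
cv2.imwrite("pics/p2.png",o[:,:,::-1])
```

```text
s 1
[-1.3  2.9 -2.2] 78.5417
0.7 [391. 172.  18.  18.]
0.66 [457. 291.  13.  12.]
0.45 [354. 179.  89.  46.]
0.19 [257. 292.  12.  13.]
pred spot px [[394.38442114 168.43217898]] [[303.85637959 190.95418759]] tip [[306.64931632 186.54220205]]
```

View pics/p2.png

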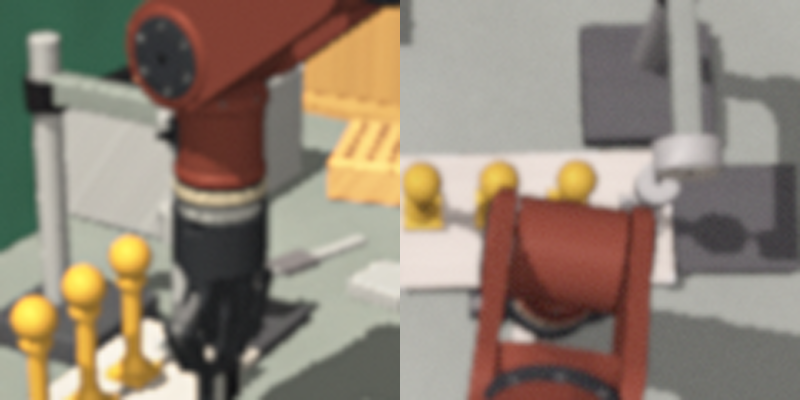

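The arm hides the master here, and everything still stands. I'll lift off and measure.

```bash
cat > look.py <<'E'
from push import *
import sys
def away():
    grip(36); p=get_obs()["tcp_pos"]; L(p+[0,0,80],80); L(p+[-170,0,130],250); wait(.3)
def look(name,guess):
    t=get_image("top"); im=get_image("side")
    sp=spot(t,guess); print("spot",sp.round(2),pf(p2w("top",sp,158)[0]).round(2))
    o=np.hstack([cv2.resize(im[130:250,250:370],(400,400),interpolation=cv2.INTER_CUBIC),cv2.resize(t[110:240,310:440],(400,400),interpolation=cv2.INTER_CUBIC)])
    cv2.imwrite(f"pics/{name}.png",o[:,:,::-1]); print(get_obs()["t"])
E
python3 - <<'E'
from look import *
away(); look("p3",(393.5,168.4))
E
```

```text
s 1
spot [398.94 165.94] [   6.24 -256.88]
81.725
```

View pics/p3.png

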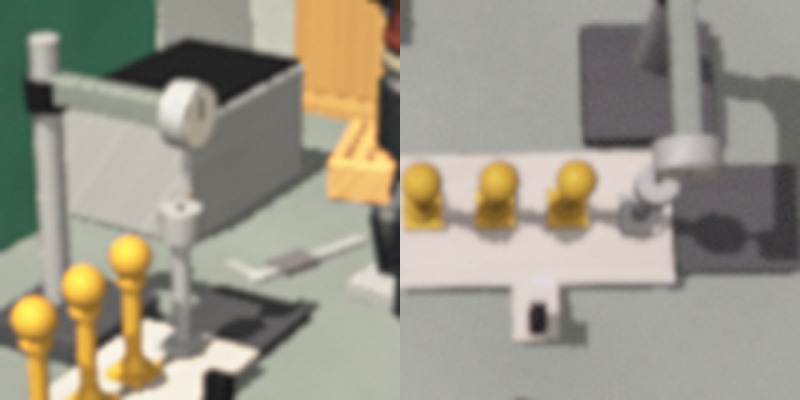

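The side crop shows the spot at (181,206), just short of the probe tip at about (188,192). I'll measure both more finely.

Run:
```python
from look import *
im=get_image("side"); sp=spot(im,(304,191.4)); print("side spot",sp,pf(p2w("side",sp,158)[0]).round(2))
print("target px",w2p("side",np.r_[MID-260*EY,158]),"tip",w2p("side",np.r_[MID-260*EY,166]))
t=get_image("top"); w=warp("top",t,24,560,740,-300,20,2).astype(float).min(2)
for r in range(200,280,20):
    x=740-r/2; row=w[r]; c=np.nonzero(row[:-1]-row[1:]>0)[0]; g=np.convolve(row,[1]*3+[-1]*3,"same"); i=abs(g).argmax(); yy=20-i/2; print(x,yy,pf([x,yy]).round(1))
o=cv2.resize(im[170:205,285:325],(800,700),interpolation=cv2.INTER_CUBIC)[::1,:,::-1][:600]
cv2.imwrite("pics/p4.png",o)
```

```text
s 1
side spot [308.9375 187.1875] [   2.04 -275.48]
target px [[306.6778353  189.15563107]] tip [[306.64931632 186.54220205]]
640.0 20.0 [ -10.2 -112.4]
630.0 20.0 [ -20.2 -112.3]
620.0 20.0 [ -30.2 -112.1]
610.0 20.0 [ -40.2 -111.9]
```

View pics/p4.png

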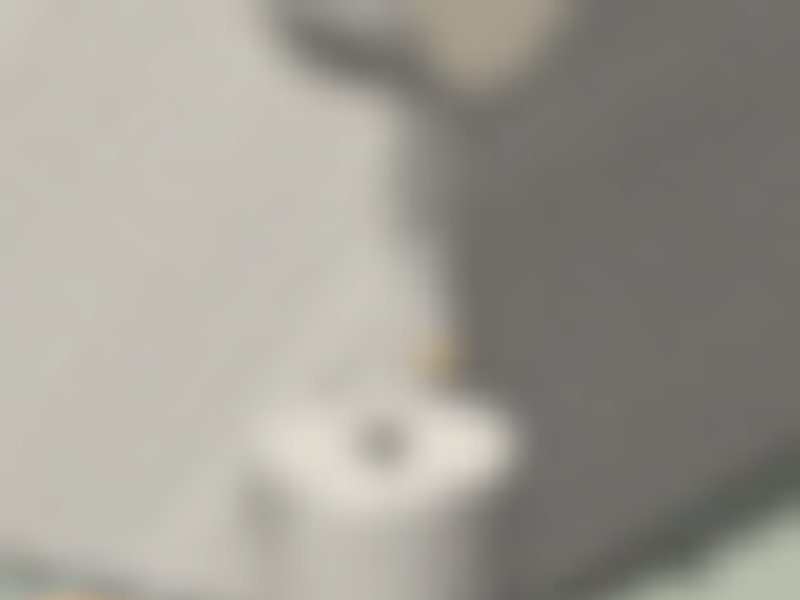

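Run:
```python
from look import *
for uv,z in (((303.67,191.53),158),((306.4,188.),166),((306.4,187.3),168),((306.4,188.4),166)): print(uv,pf(p2w("side",uv,z)[0]).round(2))
g=[];t=get_image("top")
w=warp("top",t,24,560,740,-150,20,2).astype(float).min(2)
print(w[220,::8].round().astype(int)) # x=630
for r in range(190,290,12):
    row=cv2.GaussianBlur(w[r][None],(0,0),2)[0]; d=np.diff(row); i=d[100:].argmin()+100; x,y=740-r/2,20-(i+.5)/2; print(pf([x,y]).round(1),d[i].round(1))
```

```text
s 1
(303.67, 191.53) [  -1.73 -241.28]
(306.4, 188.0) [  -4.99 -250.68]
(306.4, 187.3) [  -4.85 -250.94]
(306.4, 188.4) [  -6.51 -248.24]
[157 164 160 172 194 204 205 205 206 205 207 205 206 196 177 159 150 156
 169 178 195 203 204 204 204 203 204 202 200 191 189 183 167 165 168 181
 191 196 199 191 137  89  94]
[  -8.1 -272.2] -5.6
[ -14.1 -272.1] -9.2
[ -20.1 -272. ] -9.1
[ -26.1 -271.9] -8.5
[ -32.1 -271.8] -8.4
[ -38.1 -272.7] -7.6
[ -44.1 -272.6] -8.2
[ -50.1 -273.5] -9.1
[ -56.1 -273.4] -9.1
```

The top view puts the tip ~16 mm ahead of the spot and the side view ~10 mm. I'll settle this with the slideway ends, which have known offsets from the tip.

Run:
```python
from look import *
t=cv2.imread("pics/top0.png")[:,:,::-1]
def edges(im,z,offs,y0,y1,sign):
    out=[]
    for o in offs:
        ys=np.arange(y0,y1,.5); P=np.array([np.r_[MID+o*EX+y*EY,z] for y in ys]); q=w2p("top",P).astype(np.float32)
        v=cv2.remap(np.ascontiguousarray(im),q[:,0][None],q[:,1][None],cv2.INTER_LINEAR)[0].astype(float).mean(1)
        d=np.gradient(np.convolve(v,np.ones(5)/5,"same"))[6:-6]*sign; i=d.argmax(); out.append((ys[6:-6][i],round(d[i],1)))
    return out
print("slide -y end",edges(t,14,range(-40,41,10),-430,-370,-1))
print("slide +y end",edges(t,14,range(-40,41,10),127,165,+1))
print("plate -y",edges(t,24,range(-50,51,12),-140,-110,+1))
print("plate +y",edges(t,24,range(-50,51,12),110,131,-1))
t2=get_image("top"); print("plate -y now",edges(t2,24,range(-55,-15,8),-290,-255,+1))
```

```text
s 1
slide -y end [(np.float64(-420.0), np.float64(3.8)), (np.float64(-420.5), np.float64(4.4)), (np.float64(-390.0), np.float64(2.5)), (np.float64(-405.0), np.float64(4.3)), (np.float64(-405.0), np.float64(4.2)), (np.float64(-406.0), np.float64(3.8)), (np.float64(-406.5), np.float64(4.0)), (np.float64(-407.0), np.float64(3.6)), (np.float64(-404.5), np.float64(4.4))]
slide +y end [(np.float64(138.5), np.float64(4.1)), (np.float64(138.0), np.float64(4.0)), (np.float64(138.0), np.float64(4.2)), (np.float64(138.0), np.float64(4.1)), (np.float64(138.0), np.float64(4.3)), (np.float64(138.0), np.float64(4.1)), (np.float64(138.0), np.float64(4.0)), (np.float64(138.0), np.float64(3.9)), (np.float64(138.0), np.float64(4.2))]
plate -y [(np.float64(-126.0), np.float64(8.2)), (np.float64(-126.0), np.float64(9.0)), (np.float64(-126.0), np.float64(9.5)), (np.float64(-126.5), np.float64(9.4)), (np.float64(-126.5), np.float64(8.6)), (np.float64(-127.0), np.float64(9.7)), (np.float64(-127.5), np.float64(9.7)), (np.float64(-128.0), np.float64(8.4)), (np.float64(-126.0), np.float64(7.1))]
plate +y [(np.float64(126.0), np.float64(7.0)), (np.float64(126.0), np.float64(7.4)), (np.float64(126.0), np.float64(7.6)), (np.float64(125.5), np.float64(7.8)), (np.float64(126.0), np.float64(7.1)), (np.float64(125.5), np.float64(7.3)), (np.float64(125.5), np.float64(7.5)), (np.float64(125.5), np.float64(7.6)), (np.float64(125.0), np.float64(6.4))]
plate -y now [(np.float64(-274.5), np.float64(9.1)), (np.float64(-272.5), np.float64(8.8)), (np.float64(-272.5), np.float64(8.5)), (np.float64(-273.0), np.float64(8.8)), (np.float64(-273.0), np.float64(8.7))]
```

The shaft columns in the side view (306.4 vs 303.7, 0.188 px/mm) give 14.5 mm to go. The slideway end gives ~14.7 mm, so the two agree. The lower estimate came from the blurred tip bottom. I'll push that last bit.

Run:
```python
from look import *
G(H-146*ey+[0,0,80],R); L(H-146*ey,60); grip(24)
L(H-151*ey,10); L(H-164.6*ey,15); wait(.3); print(fz().round(1)); L(H-161*ey,10)
away()
im=get_image("side"); t=get_image("top"); print(get_obs()["t"])
cv2.imwrite("pics/p5.png",cv2.resize(im[170:205,285:325],(800,700),interpolation=cv2.INTER_CUBIC)[:600,:,::-1])
o=np.hstack([cv2.resize(im[130:280,210:360],(400,400),interpolation=cv2.INTER_CUBIC),cv2.resize(t[110:240,310:440],(400,400),interpolation=cv2.INTER_CUBIC)])
cv2.imwrite("pics/p6.png",o[:,:,::-1])
```

```text
s 1
[ 0.6 -0.7  0.1]
89.625
```

View pics/p5.png

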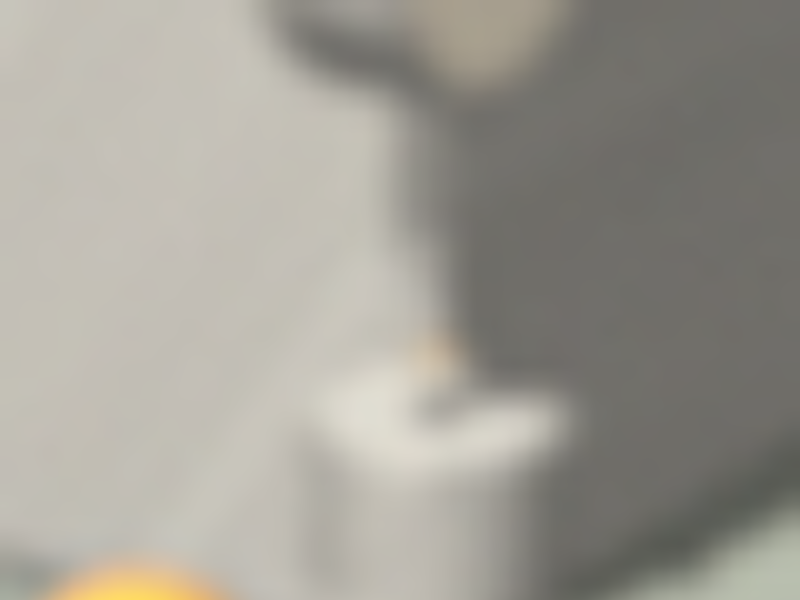

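View pics/p6.png

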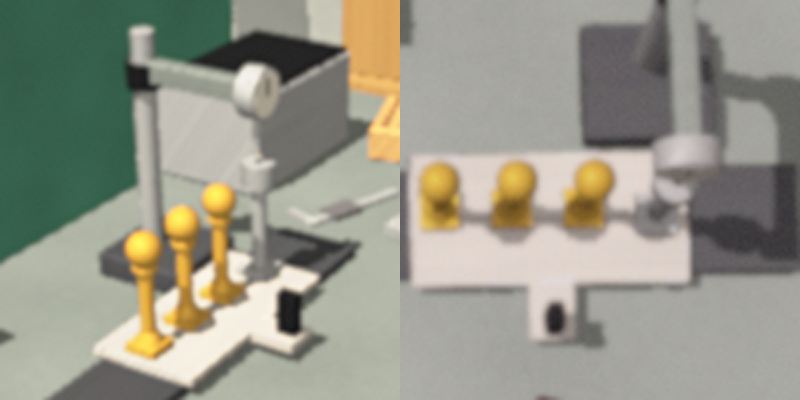

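The finials all still stand at (143,246), (181,222) and (218,200). The spot is now close under the tip, head centre column 440 vs tip column 437. I'll check the actual plate travel before fine-trimming.

Run:
```python
from look import *
t0=cv2.imread("pics/top0.png")[:,:,::-1]
def edges(im,z,offs,y0,y1,sign):
    out=[]
    for o in offs:
        ys=np.arange(y0,y1,.25); P=np.array([np.r_[MID+o*EX+y*EY,z] for y in ys]); q=w2p("top",P).astype(np.float32)
        v=cv2.remap(np.ascontiguousarray(im),q[:,0][None],q[:,1][None],cv2.INTER_LINEAR)[0].astype(float).mean(1)
        d=np.gradient(np.convolve(v,np.ones(9)/9,"same"))[10:-10]*sign; i=d.argmax(); w=np.clip(d[max(i-8,0):i+9],0,None); out.append((ys[10:-10][max(i-8,0):i+9]*w).sum()/w.sum())
    return np.median(out).round(2)
t=get_image("top"); o=range(-55,-25,5)
print("plate -y",edges(t0,24,o,-145,-108,1),edges(t,24,o,-305,-265,1))
print("plate +y",edges(t0,24,o,108,131,-1),edges(t,24,range(-40,41,10),-60,-15,-1))
print("slide +y end z14",edges(t0,14,range(-40,41,10),128,165,1),edges(t,14,range(-40,41,10),120,165,1))
im=get_image("side").astype(float); K=["R","G","B"]
w=im[183:195,300:313]; print((w[...,0]-w[...,2]).round().astype(int)); print(w.mean(2).round().astype(int))
```

```text
s 1
plate -y -125.97 -287.26
plate +y 125.95 -35.06
slide +y end z14 138.05 138.07
[[13 13 12 13 13 12 11  9  7  6  7  6  8]
 [14 13 13 12 12 12 11  9  8  7  7  7  6]
 [13 13 13 12 12 13 11  8  7  6  7  7  6]
 [13 13 13 12 13 17 20 18 10  6  6  7  5]
 [13 13 13 14 16 24 35 29 15  7  8  7  6]
 [13 13 14 15 17 22 30 25 15  8  7  7  6]
 [13 14 14 15 16 16 17 15 11  9  9  8  9]
 [14 14 14 13 15 14 12 12 12 13 13 13 11]
 [13 14 15 14 14 14 13 13 13 15 14 13 12]
 [12 13 14 14 15 16 14 15 13 14 14 12 10]
 [12 12 12 15 15 15 14 13 12 12 11  9  7]
 [13 12 13 14 14 15 13 12 11 11  9  8  7]]
[[189 191 194 194 187 175 157 130 111 108 108 110 109]
 [190 193 196 195 191 181 164 134 112 107 109 110 110]
 [192 195 196 194 190 184 169 139 113 108 109 109 110]
 [194 195 194 191 190 185 172 143 115 108 111 110 110]
 [194 196 194 194 193 189 181 156 125 109 108 110 109]
 [196 197 200 207 208 203 192 173 141 117 111 110 111]
 [199 205 211 216 215 204 185 168 152 141 137 136 129]
 [198 209 216 218 215 199 175 168 176 184 184 178 162]
 [189 201 212 217 215 206 194 194 203 209 206 194 168]
 [179 185 200 210 215 215 211 208 208 203 191 171 144]
 [175 175 187 197 204 204 200 193 187 178 163 140 120]
 [175 172 179 188 192 190 185 176 169 160 145 127 112]]
```

Run:
```python
from look import *
t=get_image("top").astype(float); s=get_image("side").astype(float)
for y in (-255,-257.5,-260):
    c=MID+y*EY
    print(y,"side dial c",[w2p("side",np.r_[c+k*EX,236]).round(1)[0] for k in (-12,0,12)],"top dial edges",[w2p("top",np.r_[MID+(y+d)*EY-5*EX,236]).round(1)[0] for d in (28,-28)],w2p("top",np.r_[c+8*EX,250]).round(1))
g=t.mean(2)
for r in (155,158,160,162): print(r,g[r,385:425].round().astype(int))
print("arm",g[135,390:412].round().astype(int),g[128,390:412].round().astype(int))
o=cv2.resize(s[140:205,275:340].astype(np.uint8),(600,600),interpolation=cv2.INTER_CUBIC)
for y in (-260,):
    c=MID+y*EY
    th=np.linspace(0,2*np.pi,60)
    P=np.array([np.r_[c+28*np.cos(a)*EY-12*EX,236+28*np.sin(a)] for a in th]+[np.r_[c,166]])
    for q in (w2p("side",P)-[275,140]+.5)*600/65-.5: cv2.circle(o,tuple(int(round(i)) for i in q),2,(255,0,0),-1)
cv2.imwrite("pics/p7.png",o[:,:,::-1])
```

```text
s 1
-255 side dial c [array([309.1, 164.4]), array([305.4, 163.6]), array([301.8, 162.8])] top dial edges [array([391.3, 163. ]), array([414.5, 162.5])] [[403.5 156. ]]
-257.5 side dial c [array([309.6, 164.1]), array([305.9, 163.3]), array([302.2, 162.6])] top dial edges [array([392.3, 163. ]), array([415.5, 162.5])] [[404.6 156. ]]
-260 side dial c [array([310.1, 163.8]), array([306.4, 163.1]), array([302.7, 162.3])] top dial edges [array([393.4, 163. ]), array([416.6, 162.5])] [[405.6 156. ]]
155 [ 65  63  61  59  58  61  72  91 118 137 157 169 178 185 192 196 199 201
 199 194 189 184 179 172 166 159 147 137 122 112 115 137 153 161 161 163
 162 163 164 163]
158 [130 132 132 132 133 135 141 146 160 171 180 185 190 195 201 204 206 205
 202 198 192 188 182 176 171 161 152 138 125 120 130 149 159 164 162 162
 163 160 160 161]
160 [205 205 205 204 205 203 192 174 164 171 179 186 192 200 206 208 206 204
 199 194 188 184 179 174 168 159 148 137 127 128 143 156 162 163 166 163
 163 162 162 161]
162 [215 215 215 216 214 211 199 175 163 171 178 185 192 200 202 198 194 189
 184 181 175 171 166 163 157 151 145 133 122 120 132 146 151 154 150 151
 153 152 151 151]
arm [ 96  97  93  95  89  87  92 106 133 156 163 162 162 162 159 156 141 116
  81  67  64  73] [ 84  80  77  74  72  72  81 103 133 154 162 162 162 159 159 154 135 108
  85  81  83  93]
```

View pics/p7.png

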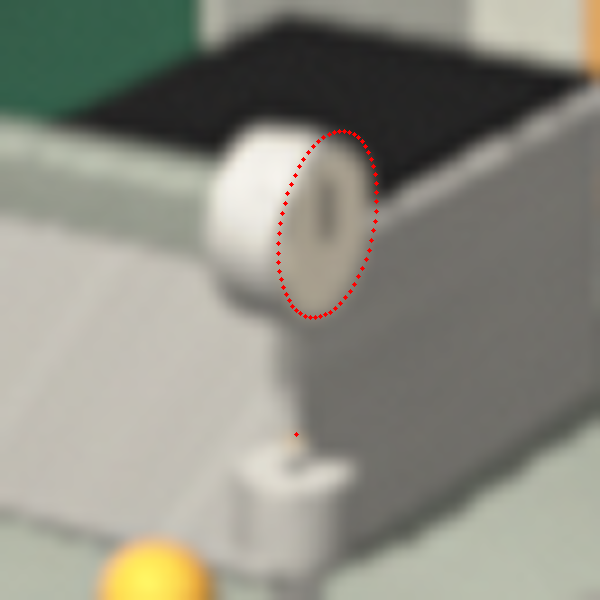

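The dial's outline in the side view and its edges in the top view put the tip at about −257 ±1.5 mm in my plate frame. The spot is at −257.5 ±1, so it's aligned, and the robot is clear of everything. Handing in.

Run:
```python
from station import *
o=get_obs(); print(o["t"],o["tcp_pos"].round(),o["wrist_force"].round(1)); sign_off()
```

```text
89.825 [385. -30. 171.] [ 0.2 -0.   0.2]
the job is handed in; nothing more can be done
```

The job is handed in at 89.8 s of robot time. The steel master and all three brass finials are standing on the plate, and the plate is pushed in with the master's spot under the gauge tip. No verdict was reported.

- **Standing:** I stood the master on the scribed line first, about 0.4 mm off it by the top camera. The three finials followed, all with the plate drawn out. The last pictures show all four still upright after the push. I left the orange and turquoise look-alikes and the bench items alone, but didn't check the bench items one by one.
- **Push:** I pushed the plate about 161 mm by its handle. The force during the strokes I read was 2–3 N. The robot is now backed off and touching nothing.
- **Alignment:** In plate coordinates along the travel, the spot is at about −257.5 mm. The tip comes out at about −257 mm from the dial's outline in both cameras and from the slideway end. In the side view the spot and tip columns agree to about 0.8 mm.
- **Disagreements:**
    - The vertical gap between tip and spot in the side picture suggested the plate is 3–5 mm too far in. I gave it little weight because the tip is blurred there and that reading put the tip off the scribed line.
    - The nominal geometry puts the tip at −260 mm, which would leave the spot about 2.5 mm short.
    - Each of these stays inside the 6 mm limit, though the first leaves little margin.

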